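Put the sauce bottles back in their own holders

TASK

On this food-stall counter each of the four sauce bottles has been left in a holder of another colour. Swap them round, parking a bottle in the empty grey holder when you need a free place, until every bottle stands upright on the floor of the holder of its own colour and the grey holder is empty again; never tip a bottle over, and leave the soy-sauce pourer standing where it is.

Things in the scene. Friction and masses are not known exactly. Their poses are not given: they have to be found in the camera images.
- red_centre (a point): squeeze bottle of red sauce: round red body 46 mm across with straight sides up to 54 mm above its foot, sloping shoulder, smaller white cap and nozzle, 84 mm high in all, 0.07 to 0.14 kg, stiff, loose. The point is its centre, on the axis 42 mm above its foot; its z axis points out of the nozzle. At the start it stands upright in a holder of another colour
- yellow_centre (a point): squeeze bottle of yellow sauce: round yellow body 46 mm across with straight sides up to 54 mm above its foot, sloping shoulder, smaller white cap and nozzle, 84 mm high in all, 0.07 to 0.14 kg, stiff, loose. The point is its centre, on the axis 42 mm above its foot; its z axis points out of the nozzle. At the start it stands upright in a holder of another colour
- green_centre (a point): squeeze bottle of green sauce: round green body 46 mm across with straight sides up to 54 mm above its foot, sloping shoulder, smaller white cap and nozzle, 84 mm high in all, 0.07 to 0.14 kg, stiff, loose. The point is its centre, on the axis 42 mm above its foot; its z axis points out of the nozzle. At the start it stands upright in a holder of another colour
- brown_centre (a point): squeeze bottle of brown sauce: round brown body 46 mm across with straight sides up to 54 mm above its foot, sloping shoulder, smaller white cap and nozzle, 84 mm high in all, 0.07 to 0.14 kg, stiff, loose. The point is its centre, on the axis 42 mm above its foot; its z axis points out of the nozzle. At the start it stands upright in a holder of another colour
- well_red: red round holder, fixed on the counter: a shallow dish 76 mm across and 10 mm high with a flat floor 3 mm thick and a raised rim; 66 mm across inside, room for one bottle. Origin on its axis at the counter top, z up
- well_yellow: yellow round holder, fixed on the counter: a shallow dish 76 mm across and 10 mm high with a flat floor 3 mm thick and a raised rim; 66 mm across inside, room for one bottle. Origin on its axis at the counter top, z up
- well_green: green round holder, fixed on the counter: a shallow dish 76 mm across and 10 mm high with a flat floor 3 mm thick and a raised rim; 66 mm across inside, room for one bottle. Origin on its axis at the counter top, z up
- well_brown: brown round holder, fixed on the counter: a shallow dish 76 mm across and 10 mm high with a flat floor 3 mm thick and a raised rim; 66 mm across inside, room for one bottle. Origin on its axis at the counter top, z up
- well_spare: grey round holder of the same shape and size (76 mm across, 10 mm high, floor 3 mm thick, 66 mm across inside), fixed, empty at the start: the free place. Origin on its axis at the counter top, z up
- soy_centre (a point): soy-sauce pourer standing among the holders, loose: black round body 56 mm across, steel top with a small spout that reaches 38 mm from the axis, 116 mm high in all. To be left alone. The point is its centre, on the axis 58 mm above its foot

How it is judged:
By the outcome, as a careful person would: the job done as asked, in the order asked, and still so for the second after the job is handed in, with the robot touching nothing.
It also fails if it takes over 144 s, if anything falls off the work surface, if the arm or the gripper's body presses on something with over 40 N, if the wrist force passes 120 N, or if a joint passes its speed limit or range.

ROBOT

A 7-joint arm with a two-finger parallel gripper is mounted at the origin on the work surface. World frame = base frame: x ahead of the robot, y to its left, z up, the work surface at z = 0. Lengths are in m, angles in rad, forces in N, time in s.
With the tool pointing down it reaches from about 0.4 to 0.85 m from the base axis. Payload 10.4 kg.
Tool frame: the origin (TCP) lies on the front face of the gripper's body, between the roots of the fingers; the fingertips stand 70 mm ahead of it and the grasp point (between the pads) lies 51 mm ahead of it (grasp_offset is the distance from the TCP to the grasp point, in m); z points along the fingers, y is the direction in which the jaws open and shut (so a half turn about z gives the same grasp; the last joint's range is limited). The gripper opens to 87 mm and grips with 3 to 60 N. Pads are 19 mm wide; open, the fingers measure 117 mm over their backs; the gripper's body (75 mm by 190 mm) begins 51 mm behind the grasp point.
Start: joints at [1.147, 0.332, -0.065, 1.46, 0.022, 1.35, -0.088], TCP at [0.244, -0.575, 0.292] pointing down, gripper open.
Joint ranges: [-2.6, 2.6], [-0.5, 2.12], [-1.47, 1.34], [0.16, 2.42], [-1.27, 4.41], [0.06, 2.06], [-2.6, 2.6]. Speed limits (rad/s): [2.22, 2.22, 2.79, 2.79, 3.14, 3.14, 3.14].

INTERFACE

Orientations are given as a unit quaternion [x, y, z, w].
In Python, from bench import * gives the robot as it stands. The module is installed in compiled form; this text tells all that it offers.
- The arm moves only by the tool arm_command, never from a script. Its argument "commands" is a list of rows, each a list of 3 entries, a list of its own where there are three numbers: the opening in per cent of the stroke, from 0 (shut) to 100 (fully open), then the shift along the tool's x, y, z in m, then the turn, a rotation vector about the tool's x, y, z in rad. A call has exactly 10 rows; each row is the pose to reach, as a shift and turn from the pose commanded when the call began, along the tool's axes at that moment; what a row does not reach only later rows make up. A row lasts 1/12 s, in which the tool goes at most 41.7 mm and 7.16 degrees, less where a joint would pass 70% of its speed; a pose out of reach is approached as far as the arm can. A call with a gripper value outside its range is refused whole. The fingers move at their own pace and stop on an object; "squeeze" is the grip in N (left out, the last holds). Time passes only in rows, so rows that repeat a pose let the fingers close, or fill a call up. It gives the time, the measured TCP pose, the force and the opening at its end, in the units of the state.
- read_state(): the state, without advancing time (a new reading comes with each control period).
- camera(name): name is "scene" or "top"; returns a dict with "pixels" (420x560x3 uint8, red, green, blue), "fx", "fy", "cx", "cy" (pixels), "dist_coeffs" ([k1, k2, p1, p2, k3] as OpenCV has them; the pictures are not rectified), "rvec" (rotation vector, rad) and "tvec" (3), from world to camera coordinates, as OpenCV has them. Camera axes: x right, y down, z forward; pixel columns grow to the right and rows downward; lengths in m; the calibration is good to about 2 mm. A picture is of the moment at which its call begins. There is no depth.
- close_job(): hands the job in, once; it reports no verdict.
The state is a dict: "time": time; "joint_positions": joint angles; "joint_vel": joint speeds; "joint_torque": joint torques, N m; "ee_pos": TCP position; "eef_rot": TCP orientation; "ft_force": force on the tool from outside, world axes, zero at the start; "torque": the same for the moment, N m; "width": finger opening in m.
Only numpy, scipy, OpenCV 4.12 (cv2) and the standard library are available. Lean on these libraries where they do the work, as an engineer would, in place of code of your own. Each camera call takes 0.05 s, during which the arm holds its last target.

## Working session

There is one attempt and no reset: what is moved stays moved. The work goes in short steps, Python scripts to look and compute and a tool call to move; the robot and the scene stay as the last step left them, time stands still between calls to the robot, and variables do not carry over. Pictures are saved under pics/ and viewed, and the job is handed in when it is done.

Besides the shell and the picture viewer there is one more tool, called after ">>>" in YAML: its name, and indented under it one key for each argument. arm_command: Moves the arm, as the interface text tells. Its arguments: {"type":"object","properties":{"commands":{"type":"array","items":{"type":"array"}},"squeeze":{"type":"number"}},"required":["commands"]}

```bash
mkdir -p pics; python3 - <<'E'
from bench import *
import cv2
s=read_state();print({k:s[k] for k in('time','ee_pos','eef_rot','width','ft_force')})
for n in('scene','top'):
    c=camera(n);cv2.imwrite(f'pics/{n}0.png',c['pixels'][:,:,::-1]);print(n,c['fx'],c['cx'],c['cy'],c['rvec'],c['tvec'],c['dist_coeffs'])
E
```

```text
{'time': 0.0, 'ee_pos': array([ 0.24374539, -0.57520118,  0.29145037]), 'eef_rot': array([ 9.79985876e-01,  1.99065756e-01, -1.68809182e-04, -6.92762260e-04]), 'width': 0.08698805757434272, 'ft_force': array([ 0.01075764, -0.25991295, -0.10592542])}
scene 450.0924746841541 279.95992717801823 201.53643297888672 [ 2.12591702  0.84967695 -0.40034246] [-0.39067984 -0.1786845   1.15274574] [-0.05948271  0.          0.          0.          0.        ]
top 460.7598728789884 279.9878194345474 211.4641159939315 [ 2.1881197  -2.18850469  0.09486367] [0.00703818 0.54553396 0.94313515] [-0.14692185  0.          0.          0.          0.        ]
```

View pics/scene0.png

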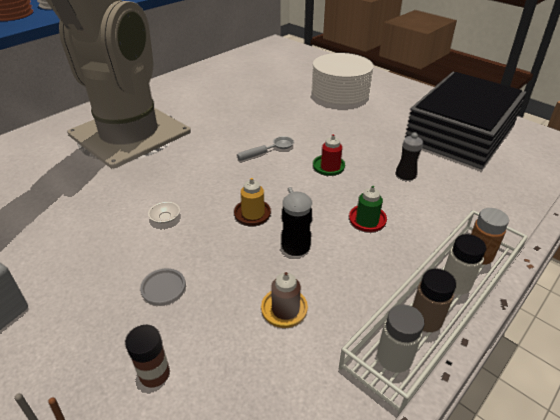

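View pics/top0.png

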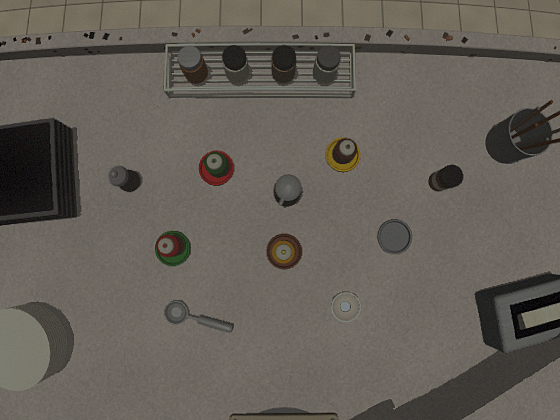

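```bash
cat > h.py <<'E'
from bench import *
import cv2, numpy as np
from scipy.spatial.transform import Rotation as R
def cam(n):
    c=camera(n);c['K']=np.array([[c['fx'],0,c['cx']],[0,c['fy'],c['cy']],[0,0,1.]]);c['d']=np.array(c['dist_coeffs'],float)
    c['R']=cv2.Rodrigues(np.array(c['rvec'],float))[0];c['t']=np.array(c['tvec'],float);return c
def ray(c,uv):
    p=cv2.undistortPoints(np.array(uv,float).reshape(-1,1,2),c['K'],c['d']).reshape(-1,2)
    d=np.c_[p,np.ones(len(p))]@c['R'];return -c['R'].T@c['t'],d
def onz(c,uv,z):
    o,d=ray(c,uv);return o+d*((z-o[2])/d[:,2])[:,None]
def proj(c,P):
    return cv2.projectPoints(np.array(P,float).reshape(-1,1,3),np.array(c['rvec'],float),c['t'],c['K'],c['d'])[0].reshape(-1,2)
def circ(P):
    A=np.c_[2*P[:,:2],np.ones(len(P))];s=np.linalg.lstsq(A,(P[:,:2]**2).sum(1),rcond=None)[0]
    return s[:2],np.sqrt(s[2]+s[:2]@s[:2])
def save(c,n,x0,x1,y0,y1,k):
    cv2.imwrite('pics/'+n,cv2.resize(c['pixels'][y0:y1,x0:x1,::-1],None,fx=k,fy=k,interpolation=cv2.INTER_CUBIC))
E
python3 - <<'E'
from h import *
t=cam('top');s=cam('scene')
save(t,'t1.png',140,430,120,290,2.7);save(s,'s1.png',130,400,120,340,2.7)
hsv=cv2.cvtColor(t['pixels'],cv2.COLOR_RGB2HSV)
for n,p in dict(Rw=(230,172),Gw=(186,250),Bw=(284,267),Yw=(343,169),red=(172,240),green=(222,157),spare=(395,251),spf=(395,236),cnt=(300,220),yel=(284,245),brown=(350,145)).items():print(n,hsv[p[1],p[0]],t['pixels'][p[1],p[0]])
E
```

```text
Rw [  3 179  97] [97 35 29]
Gw [ 57 123  77] [44 77 40]
Bw [  6 115  42] [42 27 23]
Yw [ 20 196 116] [116  86  27]
red [  7 102  65] [65 45 39]
green [ 56 120  51] [30 51 27]
spare [15 16 62] [62 60 58]
spf [30 16 81] [81 81 76]
cnt [ 11  26 107] [107 100  96]
yel [ 24  24 107] [107 105  97]
brown [ 30  24 116] [116 116 105]
```

View pics/t1.png

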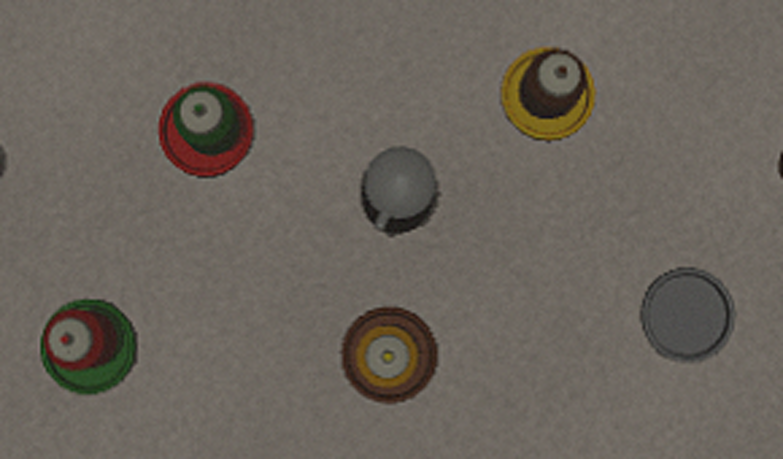

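View pics/s1.png

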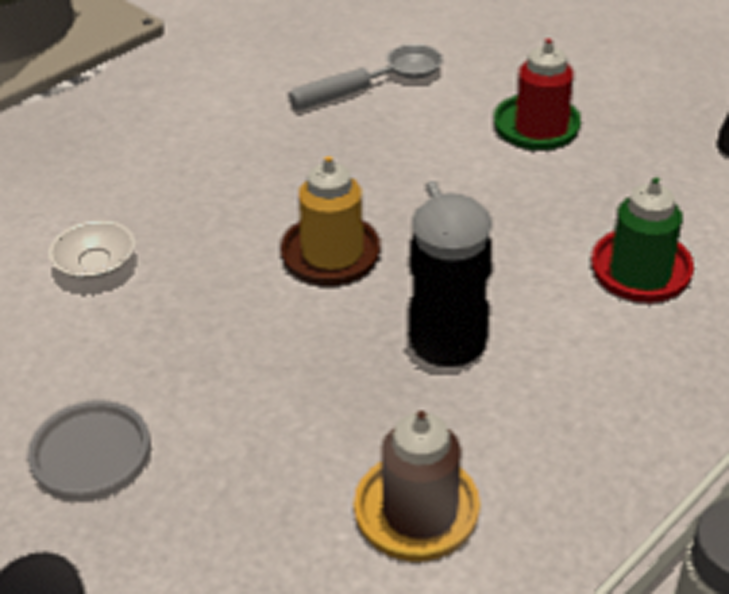

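```bash
cat >> h.py <<'E'
def well(c,uv,z=0.010,r=28):
    px=c['pixels'].astype(float);bg=np.median(px.reshape(-1,3),0)
    lab=cv2.cvtColor(c['pixels'],cv2.COLOR_RGB2LAB).astype(float)
    x,y=map(int,uv);w=lab[y-r:y+r,x-r:x+r]
    b=np.median(np.r_[w[:3].reshape(-1,3),w[-3:].reshape(-1,3)],0)
    m=(np.linalg.norm(w-b,axis=2)>16).astype(np.uint8)
    m=cv2.morphologyEx(m,cv2.MORPH_OPEN,np.ones((3,3)))
    cs=cv2.findContours(m,cv2.RETR_EXTERNAL,cv2.CHAIN_APPROX_NONE)[0];q=max(cs,key=cv2.contourArea)
    q=cv2.convexHull(q).reshape(-1,2)+[x-r,y-r]
    P=onz(c,q,z)
    for _ in range(6):
        ctr,rad=circ(P);e=np.abs(np.linalg.norm(P[:,:2]-ctr,axis=1)-rad);k=e<max(.0025,np.percentile(e,75));
        if k.all():break
        P=P[k]
    return ctr,rad
def tri(c1,u1,c2,u2):
    o1,d1=ray(c1,[u1]);o2,d2=ray(c2,[u2]);d1=d1[0];d2=d2[0]
    s=np.linalg.lstsq(np.c_[d1,-d2],o2-o1,rcond=None)[0];a=o1+s[0]*d1;b=o2+s[1]*d2
    return (a+b)/2,np.linalg.norm(a-b)
E
python3 - <<'E'
from h import *
t=cam('top');s=cam('scene')
f=lambda x,y,ox,oy:(ox+(x+.5)/2.7-.5,oy+(y+.5)/2.7-.5)
W=dict(red=(206.5,130),green=(88.5,346.5),brown=(389.5,355),yellow=(548,94),spare=(687.5,314.5))
for n,p in W.items():
    u=f(*p,140,120);print('well',n,onz(t,[u],.01)[0].round(4),*well(t,u))
T=dict(red=((67,339),(548,42)),green=((199,109),(656,181)),yellow=((388,356),(328,161)),brown=((562,71),(421,414)))
for n,(a,b) in T.items():
    P,e=tri(t,f(*a,140,120),s,f(*b,130,120));print(n,'tip',P.round(4),e.round(4),'top@.084',onz(t,[f(*a,140,120)],.084)[0].round(4))
print('soy',onz(t,[f(400,183,140,120)],.1)[0])
st=read_state();print(st['ee_pos'],R.from_quat(st['eef_rot']).as_matrix().round(3))
E
```

```text
well red [0.6397 0.1431 0.01  ] [0.64049193 0.14305684] 0.0384740090244573
well green [0.4687 0.2343 0.01  ] [0.46897909 0.23442363] 0.03832242659331569
well brown [ 0.4626 -0.0014  0.01  ] [ 0.46303137 -0.00076519] 0.038025993119321956
well yellow [ 0.6691 -0.1279  0.01  ] [ 0.66909149 -0.12717451] 0.037542140793503494
well spare [ 0.4936 -0.2369  0.01  ] [ 0.49348994 -0.23675365] 0.03789996268242712
red tip [0.4746 0.2336 0.0853] 0.0005 top@.084 [0.4744 0.2337 0.084 ]
green tip [0.6429 0.1395 0.0854] 0.0015 top@.084 [0.6426 0.1392 0.084 ]
yellow tip [0.4626 0.001  0.0846] 0.0002 top@.084 [0.4627 0.0011 0.084 ]
brown tip [ 0.671  -0.1271  0.0863] 0.0001 top@.084 [ 0.6715 -0.1275  0.084 ]
soy [ 0.58592492 -0.00731383  0.1       ]
[ 0.24382647 -0.57541332  0.29202938] [[ 0.921  0.39  -0.   ]
 [ 0.39  -0.921  0.   ]
 [-0.    -0.    -1.   ]]
```

The top view shows the green bottle in the red well and the red one in green. The yellow bottle is in brown and the brown one in yellow, and the spare (about px 395,236) is empty. Well radii come out at about 38 mm and the nozzle tips at about 85–86 mm (expected 87 mm), so the measurements are sound. First I'll park the brown bottle.

>>> arm_command:
  commands:
    - [100,[0.04,-0.017,0],[0,0,0.06]]
    - [100,[0.08,-0.034,0],[0,0,0.12]]
    - [100,[0.115,-0.05,0],[0,0,0.18]]
    - [100,[0.15,-0.065,0],[0,0,0.24]]
    - [100,[0.185,-0.08,0],[0,0,0.3]]
    - [100,[0.22,-0.095,0],[0,0,0.36]]
    - [100,[0.255,-0.11,0],[0,0,0.401]]
    - [100,[0.28,-0.122,0],[0,0,0.401]]
    - [100,[0.28,-0.122,0],[0,0,0.401]]
    - [100,[0.28,-0.122,0],[0,0,0.401]]

```text
time: 1.13
ee_pos: [0.4553, -0.3523, 0.2922]
eef_rot: [1.0, 0.002, 0.0, -0.0]
ft_force: [-0.3, -1.0, 0.1]
width: 0.0871
```

>>> arm_command:
  commands:
    - [100,[0.027,-0.028,0],[0,0,0.003]]
    - [100,[0.054,-0.056,0],[0,0,0.003]]
    - [100,[0.081,-0.084,0],[0,0,0.003]]
    - [100,[0.108,-0.112,0],[0,0,0.003]]
    - [100,[0.135,-0.14,0],[0,0,0.003]]
    - [100,[0.162,-0.168,0],[0,0,0.003]]
    - [100,[0.189,-0.196,0],[0,0,0.003]]
    - [100,[0.216,-0.225,0],[0,0,0.003]]
    - [100,[0.216,-0.225,0.035],[0,0,0.003]]
    - [100,[0.216,-0.225,0.07],[0,0,0.003]]

```text
time: 1.97
ee_pos: [0.6722, -0.1276, 0.223]
eef_rot: [1.0, -0.0, 0.002, 0.0]
ft_force: [0.4, -1.9, -1.1]
width: 0.0871
```

>>> arm_command:
  commands:
    - [100,[0,0,0.02],[0,0,0]]
    - [100,[0,0,0.04],[0,0,0]]
    - [100,[0,0,0.06],[0,0,0]]
    - [100,[0,0,0.08],[0,0,0]]
    - [100,[0,0,0.095],[0,0,0]]
    - [100,[0,0,0.11],[0,0,0]]
    - [100,[0,0,0.118],[0,0,0]]
    - [100,[0,0,0.125],[0,0,0]]
    - [100,[0,0,0.125],[0,0,0]]
    - [100,[0,0,0.125],[0,0,0]]

```text
time: 2.8
ee_pos: [0.6703, -0.1292, 0.0976]
eef_rot: [1.0, -0.002, 0.0, 0.0]
ft_force: [0.0, -0.1, 0.5]
width: 0.0867
```

>>> arm_command:
  commands:
    - [80,[0,0,0],[0,0,0]]
    - [70,[0,0,0],[0,0,0]]
    - [60,[0,0,0],[0,0,0]]
    - [50,[0,0,0],[0,0,0]]
    - [40,[0,0,0],[0,0,0]]
    - [30,[0,0,0],[0,0,0]]
    - [30,[0,0,0],[0,0,0]]
    - [30,[0,0,0],[0,0,0]]
    - [30,[0,0,0],[0,0,0]]
    - [30,[0,0,0],[0,0,0]]
  squeeze: 20

```text
time: 3.63
ee_pos: [0.6701, -0.1289, 0.0973]
eef_rot: [1.0, -0.002, 0.0, 0.0]
ft_force: [0.1, 0.6, 1.6]
width: 0.0446
```

>>> arm_command:
  commands:
    - [30,[0,0,-0.01],[0,0,0]]
    - [30,[0,0,-0.025],[0,0,0]]
    - [30,[0,0,-0.045],[0,0,0]]
    - [30,[0,0,-0.065],[0,0,0]]
    - [30,[0,0,-0.085],[0,0,0]]
    - [30,[0,0,-0.105],[0,0,0]]
    - [30,[0,0,-0.125],[0,0,0]]
    - [30,[0,0,-0.14],[0,0,0]]
    - [30,[0,0,-0.15],[0,0,0]]
    - [30,[0,0,-0.15],[0,0,0]]

```text
time: 4.47
ee_pos: [0.6711, -0.129, 0.2511]
eef_rot: [1.0, -0.002, 0.002, 0.0]
ft_force: [0.6, 0.1, -0.0]
width: 0.0447
```

```bash
python3 - <<'E'
from h import *
s=cam('scene');save(s,'s2.png',130,400,100,340,2.5);print(read_state()['ee_pos'],read_state()['ft_force'])
E
```

```text
[ 0.67055053 -0.12897741  0.2490212 ] [-0.92999377  0.28266819 -1.2217957 ]
```

View pics/s2.png

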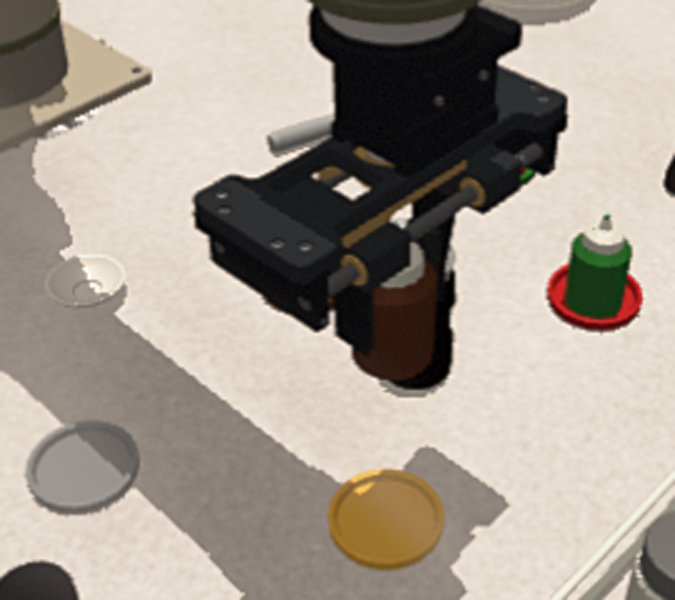

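The brown bottle is held upright (foot at about crop 395,365) and the yellow holder is empty. Moving it to the spare.

>>> arm_command:
  commands:
    - [30,[-0.01,0.006,0],[0,0,0]]
    - [30,[-0.033,0.02,0],[0,0,0]]
    - [30,[-0.063,0.038,0],[0,0,0]]
    - [30,[-0.093,0.056,0],[0,0,0]]
    - [30,[-0.123,0.074,0],[0,0,0]]
    - [30,[-0.148,0.09,0],[0,0,0]]
    - [30,[-0.168,0.102,0],[0,0,0]]
    - [30,[-0.1775,0.108,0],[0,0,0]]
    - [30,[-0.1775,0.108,0],[0,0,0]]
    - [30,[-0.1775,0.108,0],[0,0,0]]

```text
time: 5.35
ee_pos: [0.4925, -0.236, 0.2469]
eef_rot: [1.0, -0.002, -0.0, -0.0]
ft_force: [0.3, 1.1, -0.1]
width: 0.0449
```

>>> arm_command:
  commands:
    - [30,[0,0,0.015],[0,0,0]]
    - [30,[0,0,0.035],[0,0,0]]
    - [30,[0,0,0.06],[0,0,0]]
    - [30,[0,0,0.085],[0,0,0]]
    - [30,[0,0,0.105],[0,0,0]]
    - [30,[0,0,0.12],[0,0,0]]
    - [30,[0,0,0.13],[0,0,0]]
    - [30,[0,0,0.14],[0,0,0]]
    - [30,[0,0,0.14],[0,0,0]]
    - [30,[0,0,0.14],[0,0,0]]

```text
time: 6.18
ee_pos: [0.4928, -0.2359, 0.1073]
eef_rot: [1.0, -0.001, -0.0, -0.0]
ft_force: [-0.7, -0.5, -0.3]
width: 0.0449
```

>>> arm_command:
  commands:
    - [30,[0,0,0.003],[0,0,0]]
    - [30,[0,0,0.005],[0,0,0]]
    - [30,[0,0,0.007],[0,0,0]]
    - [30,[0,0,0.008],[0,0,0]]
    - [30,[0,0,0.009],[0,0,0]]
    - [30,[0,0,0.0095],[0,0,0]]
    - [30,[0,0,0.0095],[0,0,0]]
    - [30,[0,0,0.0095],[0,0,0]]
    - [30,[0,0,0.0095],[0,0,0]]
    - [30,[0,0,0.0095],[0,0,0]]

```text
time: 7.02
ee_pos: [0.4923, -0.2364, 0.0978]
eef_rot: [1.0, -0.002, 0.0, 0.0]
ft_force: [-0.2, 0.2, -1.0]
width: 0.0449
```

>>> arm_command:
  commands:
    - [55,[0,0,0],[0,0,0]]
    - [60,[0,0,0],[0,0,0]]
    - [65,[0,0,0],[0,0,0]]
    - [70,[0,0,0],[0,0,0]]
    - [80,[0,0,0],[0,0,0]]
    - [90,[0,0,0],[0,0,0]]
    - [100,[0,0,0],[0,0,0]]
    - [100,[0,0,0],[0,0,0]]
    - [100,[0,0,0],[0,0,0]]
    - [100,[0,0,0],[0,0,0]]

```text
time: 7.85
ee_pos: [0.4923, -0.2364, 0.0978]
eef_rot: [1.0, -0.002, 0.0, 0.0]
ft_force: [-0.9, 0.5, -0.4]
width: 0.0857
```

>>> arm_command:
  commands:
    - [100,[0,0,-0.01],[0,0,0]]
    - [100,[0,0,-0.025],[0,0,0]]
    - [100,[0,0,-0.045],[0,0,0]]
    - [100,[0,0,-0.065],[0,0,0]]
    - [100,[0,0,-0.085],[0,0,0]]
    - [100,[0,0,-0.105],[0,0,0]]
    - [100,[0,0,-0.125],[0,0,0]]
    - [100,[0,0,-0.14],[0,0,0]]
    - [100,[0,0,-0.15],[0,0,0]]
    - [100,[0,0,-0.15],[0,0,0]]

```text
time: 8.68
ee_pos: [0.4931, -0.2367, 0.2505]
eef_rot: [1.0, -0.002, 0.002, 0.001]
ft_force: [0.9, -0.7, -0.3]
width: 0.0871
```

>>> arm_command:
  commands:
    - [100,[-0.004,-0.03,0],[0,0,0]]
    - [100,[-0.008,-0.06,0],[0,0,0]]
    - [100,[-0.012,-0.095,0],[0,0,0]]
    - [100,[-0.016,-0.13,0],[0,0,0]]
    - [100,[-0.02,-0.16,0],[0,0,0]]
    - [100,[-0.024,-0.19,0],[0,0,0]]
    - [100,[-0.027,-0.215,0],[0,0,0]]
    - [100,[-0.03,-0.2375,0],[0,0,0]]
    - [100,[-0.03,-0.2375,0],[0,0,0]]
    - [100,[-0.03,-0.2375,0],[0,0,0]]

```text
time: 9.52
ee_pos: [0.4626, 0.0021, 0.2471]
eef_rot: [1.0, -0.0, -0.0, 0.0]
ft_force: [0.6, -0.5, 0.1]
width: 0.0869
```

```bash
python3 - <<'E'
from h import *
s=cam('scene');save(s,'s3.png',130,400,100,340,2.5);t=cam('top');save(t,'t3.png',140,430,120,290,2.7)
print(well(t,(343,155)))
E
```

```text
(array([ 0.66921271, -0.12716495]), np.float64(0.037747132067071476))
```

View pics/s3.png

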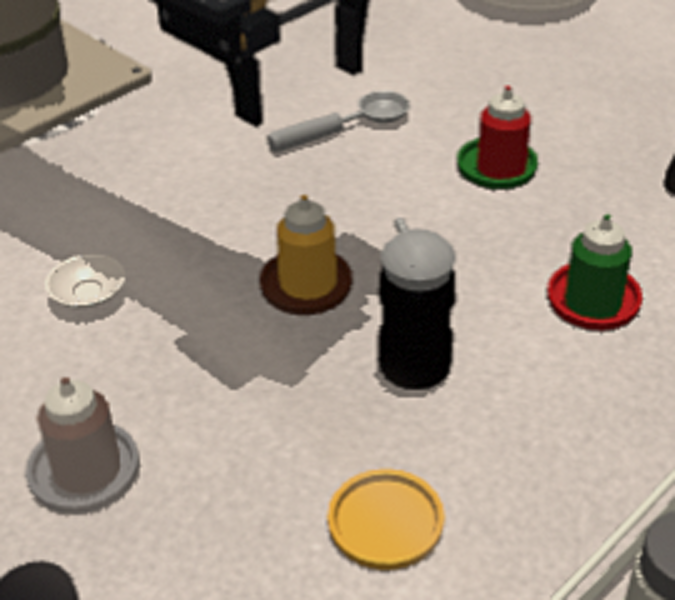

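View pics/t3.png

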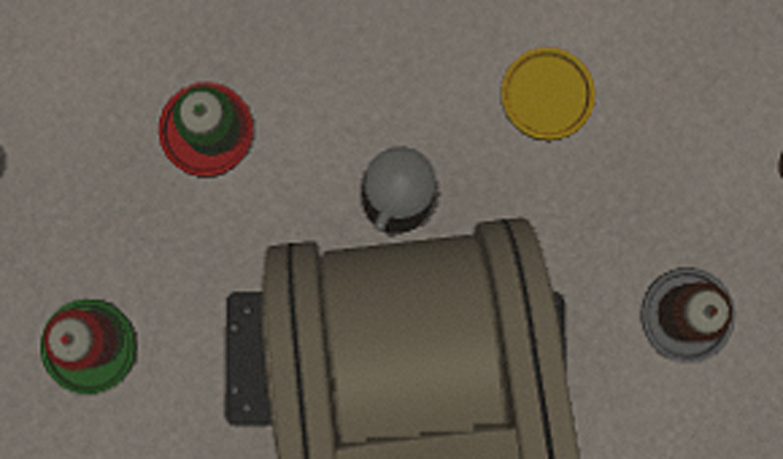

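Brown stands in the grey holder, well inside the rim. Next is yellow.

>>> arm_command:
  commands:
    - [100,[0,0,0.02],[0,0,0]]
    - [100,[0,0,0.045],[0,0,0]]
    - [100,[0,0,0.07],[0,0,0]]
    - [100,[0,0,0.095],[0,0,0]]
    - [100,[0,0,0.115],[0,0,0]]
    - [100,[0,0,0.132],[0,0,0]]
    - [100,[0,0,0.142],[0,0,0]]
    - [100,[0,0,0.15],[0,0,0]]
    - [100,[0,0,0.15],[0,0,0]]
    - [100,[0,0,0.15],[0,0,0]]

```text
time: 10.45
ee_pos: [0.4633, 0.0009, 0.098]
eef_rot: [1.0, -0.002, 0.0, 0.0]
ft_force: [1.1, -0.2, -0.2]
width: 0.0873
```

>>> arm_command:
  commands:
    - [80,[0,0,0],[0,0,0]]
    - [70,[0,0,0],[0,0,0]]
    - [60,[0,0,0],[0,0,0]]
    - [50,[0,0,0],[0,0,0]]
    - [40,[0,0,0],[0,0,0]]
    - [30,[0,0,0],[0,0,0]]
    - [30,[0,0,0],[0,0,0]]
    - [30,[0,0,0],[0,0,0]]
    - [30,[0,0,0],[0,0,0]]
    - [30,[0,0,0],[0,0,0]]
  squeeze: 20

```text
time: 11.28
ee_pos: [0.4631, 0.0012, 0.0978]
eef_rot: [1.0, -0.002, 0.0, 0.0]
ft_force: [0.1, 0.2, 1.8]
width: 0.0449
```

>>> arm_command:
  commands:
    - [30,[0,0,-0.01],[0,0,0]]
    - [30,[0,0,-0.025],[0,0,0]]
    - [30,[0,0,-0.045],[0,0,0]]
    - [30,[0,0,-0.065],[0,0,0]]
    - [30,[0,0,-0.085],[0,0,0]]
    - [30,[0,0,-0.105],[0,0,0]]
    - [30,[0,0,-0.125],[0,0,0]]
    - [30,[0,0,-0.145],[0,0,0]]
    - [30,[0,0,-0.16],[0,0,0]]
    - [30,[0,0,-0.16],[0,0,0]]

```text
time: 12.12
ee_pos: [0.4642, 0.0015, 0.2614]
eef_rot: [1.0, -0.001, 0.003, 0.0]
ft_force: [1.0, 0.5, -0.4]
width: 0.0449
```

>>> arm_command:
  commands:
    - [30,[0.01,0.006,0],[0,0,0]]
    - [30,[0.032,0.02,0],[0,0,0]]
    - [30,[0.062,0.0385,0],[0,0,0]]
    - [30,[0.095,0.059,0],[0,0,0]]
    - [30,[0.128,0.0795,0],[0,0,0]]
    - [30,[0.16,0.0994,0],[0,0,0]]
    - [30,[0.185,0.115,0],[0,0,0]]
    - [30,[0.2,0.124,0],[0,0,0]]
    - [30,[0.206,0.128,0],[0,0,0]]
    - [30,[0.206,0.128,0],[0,0,0]]

```text
time: 12.95
ee_pos: [0.669, -0.1287, 0.2555]
eef_rot: [1.0, -0.002, -0.001, -0.0]
ft_force: [-0.1, -0.2, -1.1]
width: 0.0448
```

>>> arm_command:
  commands:
    - [30,[0,0,0.01],[0,0,0]]
    - [30,[0,0,0.03],[0,0,0]]
    - [30,[0,0,0.055],[0,0,0]]
    - [30,[0,0,0.08],[0,0,0]]
    - [30,[0,0,0.105],[0,0,0]]
    - [30,[0,0,0.125],[0,0,0]]
    - [30,[0,0,0.14],[0,0,0]]
    - [30,[0,0,0.15],[0,0,0]]
    - [30,[0,0,0.15],[0,0,0]]
    - [30,[0,0,0.15],[0,0,0]]

```text
time: 13.78
ee_pos: [0.6686, -0.1272, 0.1082]
eef_rot: [1.0, -0.001, 0.0, 0.0]
ft_force: [0.4, 0.1, 0.2]
width: 0.0451
```

>>> arm_command:
  commands:
    - [30,[0,0,0.003],[0,0,0]]
    - [30,[0,0,0.005],[0,0,0]]
    - [30,[0,0,0.007],[0,0,0]]
    - [30,[0,0,0.008],[0,0,0]]
    - [30,[0,0,0.009],[0,0,0]]
    - [30,[0,0,0.01],[0,0,0]]
    - [30,[0,0,0.01],[0,0,0]]
    - [30,[0,0,0.01],[0,0,0]]
    - [30,[0,0,0.01],[0,0,0]]
    - [30,[0,0,0.01],[0,0,0]]

```text
time: 14.62
ee_pos: [0.6688, -0.1275, 0.0979]
eef_rot: [1.0, -0.002, 0.0, 0.0]
ft_force: [0.0, 0.2, 0.9]
width: 0.045
```

>>> arm_command:
  commands:
    - [55,[0,0,0],[0,0,0]]
    - [60,[0,0,0],[0,0,0]]
    - [65,[0,0,0],[0,0,0]]
    - [70,[0,0,0],[0,0,0]]
    - [80,[0,0,0],[0,0,0]]
    - [90,[0,0,0],[0,0,0]]
    - [100,[0,0,0],[0,0,0]]
    - [100,[0,0,0],[0,0,0]]
    - [100,[0,0,0],[0,0,0]]
    - [100,[0,0,0],[0,0,0]]

```text
time: 15.45
ee_pos: [0.6686, -0.1275, 0.0978]
eef_rot: [1.0, -0.002, 0.0, 0.0]
ft_force: [-0.3, -0.4, -0.6]
width: 0.0858
```

>>> arm_command:
  commands:
    - [100,[0,0,-0.01],[0,0,0]]
    - [100,[0,0,-0.025],[0,0,0]]
    - [100,[0,0,-0.045],[0,0,0]]
    - [100,[0,0,-0.065],[0,0,0]]
    - [100,[0,0,-0.085],[0,0,0]]
    - [100,[0,0,-0.105],[0,0,0]]
    - [100,[0,0,-0.125],[0,0,0]]
    - [100,[0,0,-0.14],[0,0,0]]
    - [100,[0,0,-0.15],[0,0,0]]
    - [100,[0,0,-0.15],[0,0,0]]

```text
time: 16.28
ee_pos: [0.6696, -0.1274, 0.2517]
eef_rot: [1.0, -0.002, 0.003, 0.0]
ft_force: [0.1, 0.6, -0.3]
width: 0.0868
```

>>> arm_command:
  commands:
    - [100,[-0.02,0.012,0],[0,0,0]]
    - [100,[-0.045,0.028,0],[0,0,0]]
    - [100,[-0.07,0.043,0],[0,0,0]]
    - [100,[-0.095,0.059,0],[0,0,0]]
    - [100,[-0.12,0.074,0],[0,0,0]]
    - [100,[-0.145,0.09,0],[0,0,0]]
    - [100,[-0.165,0.102,0],[0,0,0]]
    - [100,[-0.1765,0.109,0],[0,0,0]]
    - [100,[-0.1765,0.109,0],[0,0,0]]
    - [100,[-0.1765,0.109,0],[0,0,0]]

```text
time: 17.12
ee_pos: [0.4919, -0.2357, 0.2477]
eef_rot: [1.0, -0.002, 0.0, -0.0]
ft_force: [-0.3, 1.1, -0.6]
width: 0.0871
```

```bash
python3 - <<'E'
from h import *
s=cam('scene');save(s,'s4.png',130,400,100,340,2.5);t=cam('top');save(t,'t4.png',140,430,120,290,2.7)
f=lambda x,y,ox,oy:(ox+(x+.5)/2.7-.5,oy+(y+.5)/2.7-.5)
print(onz(t,[f(709,311,140,120)],.087))
print(well(t,(284,251)))
E
```

```text
[[ 0.4944068  -0.23281108  0.087     ]]
(array([ 0.46305704, -0.00102029]), np.float64(0.0381088144497273))
```

View pics/s4.png

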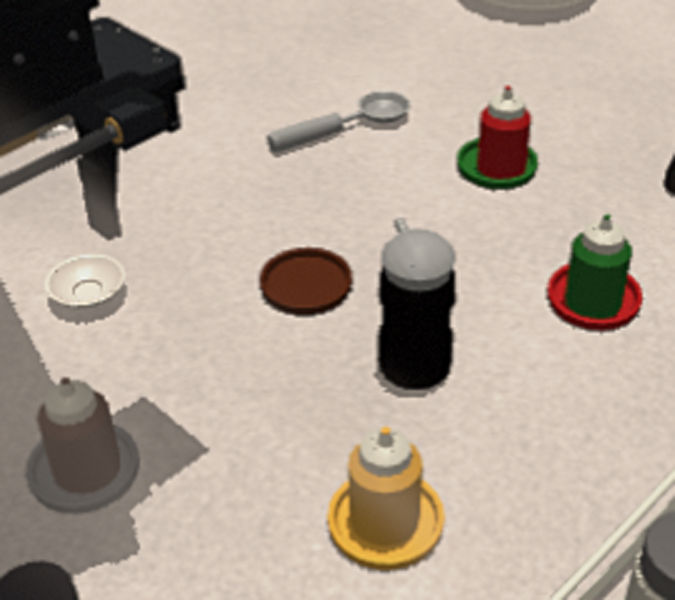

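View pics/t4.png

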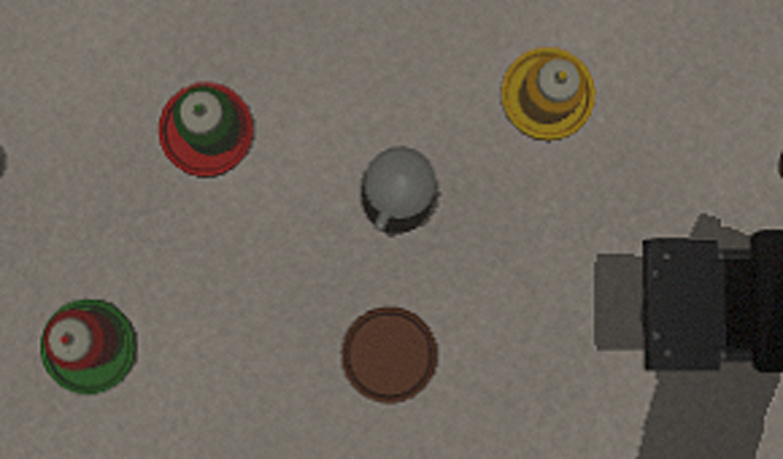

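Yellow stands in the yellow holder and the brown holder is empty. Now brown goes home.

>>> arm_command:
  commands:
    - [100,[0,0,0.02],[0,0,0]]
    - [100,[0,0,0.045],[0,0,0]]
    - [100,[0,0,0.07],[0,0,0]]
    - [100,[0,0,0.095],[0,0,0]]
    - [100,[0,0,0.115],[0,0,0]]
    - [100,[0,0,0.132],[0,0,0]]
    - [100,[0,0,0.142],[0,0,0]]
    - [100,[0,0,0.15],[0,0,0]]
    - [100,[0,0,0.15],[0,0,0]]
    - [100,[0,0,0.15],[0,0,0]]

```text
time: 18.05
ee_pos: [0.4924, -0.2356, 0.0981]
eef_rot: [1.0, -0.001, 0.0, -0.0]
ft_force: [1.2, -0.1, 0.7]
width: 0.0869
```

>>> arm_command:
  commands:
    - [80,[0,0,0],[0,0,0]]
    - [70,[0,0,0],[0,0,0]]
    - [60,[0,0,0],[0,0,0]]
    - [50,[0,0,0],[0,0,0]]
    - [40,[0,0,0],[0,0,0]]
    - [30,[0,0,0],[0,0,0]]
    - [30,[0,0,0],[0,0,0]]
    - [30,[0,0,0],[0,0,0]]
    - [30,[0,0,0],[0,0,0]]
    - [30,[0,0,0],[0,0,0]]
  squeeze: 20

```text
time: 18.88
ee_pos: [0.4918, -0.2359, 0.0978]
eef_rot: [1.0, -0.002, 0.0, 0.0]
ft_force: [0.6, -0.4, 1.6]
width: 0.0448
```

>>> arm_command:
  commands:
    - [30,[0,0,-0.01],[0,0,0]]
    - [30,[0,0,-0.025],[0,0,0]]
    - [30,[0,0,-0.045],[0,0,0]]
    - [30,[0,0,-0.065],[0,0,0]]
    - [30,[0,0,-0.085],[0,0,0]]
    - [30,[0,0,-0.105],[0,0,0]]
    - [30,[0,0,-0.125],[0,0,0]]
    - [30,[0,0,-0.14],[0,0,0]]
    - [30,[0,0,-0.15],[0,0,0]]
    - [30,[0,0,-0.15],[0,0,0]]

```text
time: 19.72
ee_pos: [0.4926, -0.2361, 0.2503]
eef_rot: [1.0, -0.002, 0.002, 0.001]
ft_force: [0.0, -0.0, -1.3]
width: 0.0447
```

>>> arm_command:
  commands:
    - [30,[-0.001,-0.01,0],[0,0,0]]
    - [30,[-0.004,-0.035,0],[0,0,0]]
    - [30,[-0.008,-0.068,0],[0,0,0]]
    - [30,[-0.013,-0.104,0],[0,0,0]]
    - [30,[-0.018,-0.142,0],[0,0,0]]
    - [30,[-0.022,-0.18,0],[0,0,0]]
    - [30,[-0.026,-0.21,0],[0,0,0]]
    - [30,[-0.029,-0.229,0],[0,0,0]]
    - [30,[-0.03,-0.235,0],[0,0,0]]
    - [30,[-0.03,-0.235,0],[0,0,0]]

```text
time: 20.55
ee_pos: [0.4616, 0.0011, 0.2469]
eef_rot: [1.0, 0.0, -0.001, 0.0]
ft_force: [0.3, -0.1, -0.9]
width: 0.045
```

>>> arm_command:
  commands:
    - [30,[0,0,0.015],[0,0,0]]
    - [30,[0,0,0.035],[0,0,0]]
    - [30,[0,0,0.06],[0,0,0]]
    - [30,[0,0,0.085],[0,0,0]]
    - [30,[0,0,0.105],[0,0,0]]
    - [30,[0,0,0.12],[0,0,0]]
    - [30,[0,0,0.13],[0,0,0]]
    - [30,[0,0,0.14],[0,0,0]]
    - [30,[0,0,0.14],[0,0,0]]
    - [30,[0,0,0.14],[0,0,0]]

```text
time: 21.38
ee_pos: [0.4625, -0.0011, 0.1077]
eef_rot: [1.0, -0.002, -0.0, 0.0]
ft_force: [0.8, 0.2, -0.4]
width: 0.0447
```

>>> arm_command:
  commands:
    - [30,[0,0,0.003],[0,0,0]]
    - [30,[0,0,0.005],[0,0,0]]
    - [30,[0,0,0.007],[0,0,0]]
    - [30,[0,0,0.008],[0,0,0]]
    - [30,[0,0,0.009],[0,0,0]]
    - [30,[0,0,0.0098],[0,0,0]]
    - [30,[0,0,0.0098],[0,0,0]]
    - [30,[0,0,0.0098],[0,0,0]]
    - [30,[0,0,0.0098],[0,0,0]]
    - [30,[0,0,0.0098],[0,0,0]]

```text
time: 22.22
ee_pos: [0.4626, -0.0008, 0.098]
eef_rot: [1.0, -0.002, 0.0, 0.0]
ft_force: [0.4, -0.1, -0.9]
width: 0.0447
```

>>> arm_command:
  commands:
    - [55,[0,0,0],[0,0,0]]
    - [60,[0,0,0],[0,0,0]]
    - [65,[0,0,0],[0,0,0]]
    - [70,[0,0,0],[0,0,0]]
    - [80,[0,0,0],[0,0,0]]
    - [90,[0,0,0],[0,0,0]]
    - [100,[0,0,0],[0,0,0]]
    - [100,[0,0,0],[0,0,0]]
    - [100,[0,0,0],[0,0,0]]
    - [100,[0,0,0],[0,0,0]]

```text
time: 23.05
ee_pos: [0.4626, -0.0008, 0.098]
eef_rot: [1.0, -0.002, 0.0, 0.0]
ft_force: [-0.2, -0.8, -0.3]
width: 0.0855
```

>>> arm_command:
  commands:
    - [100,[0,0,-0.01],[0,0,0]]
    - [100,[0,0,-0.025],[0,0,0]]
    - [100,[0,0,-0.045],[0,0,0]]
    - [100,[0,0,-0.065],[0,0,0]]
    - [100,[0,0,-0.085],[0,0,0]]
    - [100,[0,0,-0.105],[0,0,0]]
    - [100,[0,0,-0.125],[0,0,0]]
    - [100,[0,0,-0.14],[0,0,0]]
    - [100,[0,0,-0.15],[0,0,0]]
    - [100,[0,0,-0.15],[0,0,0]]

```text
time: 23.88
ee_pos: [0.4634, -0.0006, 0.2503]
eef_rot: [1.0, -0.002, 0.002, 0.0]
ft_force: [0.7, -0.4, -0.1]
width: 0.0869
```

>>> arm_command:
  commands:
    - [100,[0.001,-0.03,0],[0,0,0]]
    - [100,[0.003,-0.06,0],[0,0,0]]
    - [100,[0.005,-0.095,0],[0,0,0]]
    - [100,[0.007,-0.13,0],[0,0,0]]
    - [100,[0.009,-0.16,0],[0,0,0]]
    - [100,[0.01,-0.19,0],[0,0,0]]
    - [100,[0.011,-0.215,0],[0,0,0]]
    - [100,[0.012,-0.2347,0],[0,0,0]]
    - [100,[0.012,-0.2347,0],[0,0,0]]
    - [100,[0.012,-0.2347,0],[0,0,0]]

```text
time: 24.72
ee_pos: [0.4746, 0.2347, 0.2469]
eef_rot: [1.0, -0.0, -0.001, -0.0]
ft_force: [0.4, -1.1, -0.6]
width: 0.0871
```

```bash
python3 - <<'E'
from h import *
s=cam('scene');save(s,'s5.png',130,400,100,340,2.5);t=cam('top');save(t,'t5.png',140,430,120,290,2.7)
print(well(t,(395,236)));print(read_state()['joint_positions'])
E
```

```text
(array([ 0.49351299, -0.23685792]), np.float64(0.03791289066876128))
[ 0.12699149  0.23113649 -0.75406503  1.74177909  0.16699118  1.23571603
 -2.24404596]
```

View pics/s5.png

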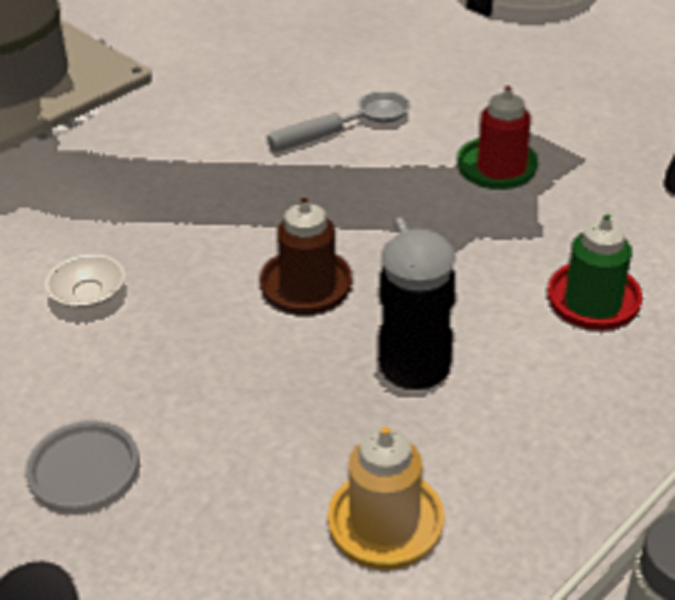

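View pics/t5.png

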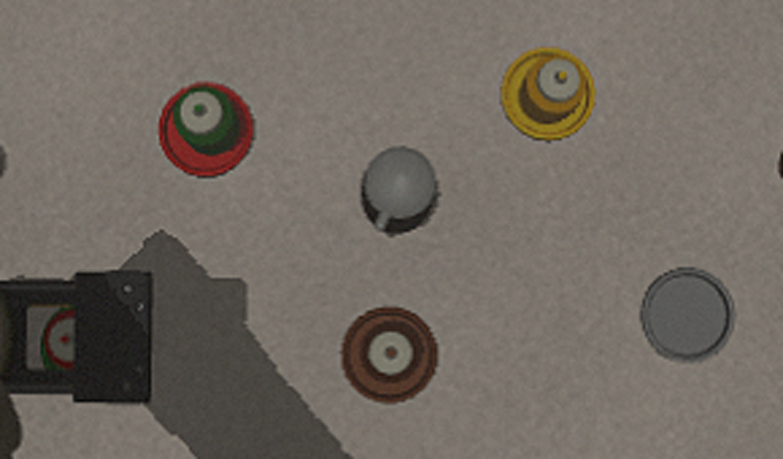

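Brown is home and the spare is empty. Next is red into the spare.

>>> arm_command:
  commands:
    - [100,[0,0,0.02],[0,0,0]]
    - [100,[0,0,0.045],[0,0,0]]
    - [100,[0,0,0.07],[0,0,0]]
    - [100,[0,0,0.095],[0,0,0]]
    - [100,[0,0,0.115],[0,0,0]]
    - [100,[0,0,0.132],[0,0,0]]
    - [100,[0,0,0.142],[0,0,0]]
    - [100,[0,0,0.15],[0,0,0]]
    - [100,[0,0,0.15],[0,0,0]]
    - [100,[0,0,0.15],[0,0,0]]

```text
time: 25.65
ee_pos: [0.4756, 0.2336, 0.0983]
eef_rot: [1.0, -0.002, 0.0, 0.0]
ft_force: [-0.0, 1.2, 1.0]
width: 0.0868
```

>>> arm_command:
  commands:
    - [80,[0,0,0],[0,0,0]]
    - [70,[0,0,0],[0,0,0]]
    - [60,[0,0,0],[0,0,0]]
    - [50,[0,0,0],[0,0,0]]
    - [40,[0,0,0],[0,0,0]]
    - [30,[0,0,0],[0,0,0]]
    - [30,[0,0,0],[0,0,0]]
    - [30,[0,0,0],[0,0,0]]
    - [30,[0,0,0],[0,0,0]]
    - [30,[0,0,0],[0,0,0]]
  squeeze: 20

```text
time: 26.48
ee_pos: [0.4753, 0.234, 0.098]
eef_rot: [1.0, -0.002, 0.0, -0.0]
ft_force: [0.9, 1.1, 1.2]
width: 0.0453
```

>>> arm_command:
  commands:
    - [30,[0,0,-0.01],[0,0,0]]
    - [30,[0,0,-0.025],[0,0,0]]
    - [30,[0,0,-0.045],[0,0,0]]
    - [30,[0,0,-0.065],[0,0,0]]
    - [30,[0,0,-0.085],[0,0,0]]
    - [30,[0,0,-0.105],[0,0,0]]
    - [30,[0,0,-0.125],[0,0,0]]
    - [30,[0,0,-0.145],[0,0,0]]
    - [30,[0,0,-0.16],[0,0,0]]
    - [30,[0,0,-0.16],[0,0,0]]

```text
time: 27.32
ee_pos: [0.4761, 0.2347, 0.2615]
eef_rot: [1.0, -0.001, 0.002, -0.001]
ft_force: [0.2, 0.4, -0.2]
width: 0.0451
```

>>> arm_command:
  commands:
    - [30,[0,0.01,0],[0,0,0]]
    - [30,[0.002,0.032,0],[0,0,0]]
    - [30,[0.003,0.062,0],[0,0,0]]
    - [30,[0.004,0.095,0],[0,0,0]]
    - [30,[0.005,0.13,0],[0,0,0]]
    - [30,[0.007,0.165,0],[0,0,0]]
    - [30,[0.008,0.195,0],[0,0,0]]
    - [30,[0.009,0.218,0],[0,0,0]]
    - [30,[0.009,0.23,0],[0,0,0]]
    - [30,[0.009,0.235,0],[0,0,0]]

```text
time: 28.15
ee_pos: [0.4826, -0.0044, 0.2566]
eef_rot: [1.0, -0.004, -0.001, 0.0]
ft_force: [-0.2, -0.4, -2.4]
width: 0.0454
```

>>> arm_command:
  commands:
    - [30,[0,0.01,0],[0,0,0]]
    - [30,[0.002,0.032,0],[0,0,0]]
    - [30,[0.003,0.062,0],[0,0,0]]
    - [30,[0.004,0.095,0],[0,0,0]]
    - [30,[0.005,0.13,0],[0,0,0]]
    - [30,[0.007,0.165,0],[0,0,0]]
    - [30,[0.008,0.195,0],[0,0,0]]
    - [30,[0.009,0.22,0],[0,0,0]]
    - [30,[0.009,0.235,0],[0,0,0]]
    - [30,[0.009,0.235,0],[0,0,0]]

```text
time: 28.98
ee_pos: [0.491, -0.2392, 0.2571]
eef_rot: [1.0, -0.003, -0.001, 0.0]
ft_force: [0.6, 0.4, -1.8]
width: 0.0455
```

>>> arm_command:
  commands:
    - [30,[0,0,0.01],[0,0,0]]
    - [30,[0,0,0.03],[0,0,0]]
    - [30,[0,0,0.055],[0,0,0]]
    - [30,[0,0,0.08],[0,0,0]]
    - [30,[0,0,0.105],[0,0,0]]
    - [30,[0,0,0.125],[0,0,0]]
    - [30,[0,0,0.14],[0,0,0]]
    - [30,[0,0,0.147],[0,0,0]]
    - [30,[0,0,0.147],[0,0,0]]
    - [30,[0,0,0.147],[0,0,0]]

```text
time: 29.82
ee_pos: [0.4921, -0.235, 0.1112]
eef_rot: [1.0, -0.001, 0.0, -0.0]
ft_force: [0.5, -0.2, -0.5]
width: 0.0449
```

>>> arm_command:
  commands:
    - [30,[0,0,0.004],[0,0,0]]
    - [30,[0,0,0.007],[0,0,0]]
    - [30,[0,0,0.009],[0,0,0]]
    - [30,[0,0,0.011],[0,0,0]]
    - [30,[0,0,0.012],[0,0,0]]
    - [30,[0,0,0.013],[0,0,0]]
    - [30,[0,0,0.013],[0,0,0]]
    - [30,[0,0,0.013],[0,0,0]]
    - [30,[0,0,0.013],[0,0,0]]
    - [30,[0,0,0.013],[0,0,0]]

```text
time: 30.65
ee_pos: [0.4918, -0.2362, 0.098]
eef_rot: [1.0, -0.002, 0.0, 0.0]
ft_force: [0.3, 0.1, -1.3]
width: 0.0454
```

>>> arm_command:
  commands:
    - [55,[0,0,0],[0,0,0]]
    - [60,[0,0,0],[0,0,0]]
    - [65,[0,0,0],[0,0,0]]
    - [70,[0,0,0],[0,0,0]]
    - [80,[0,0,0],[0,0,0]]
    - [90,[0,0,0],[0,0,0]]
    - [100,[0,0,0],[0,0,0]]
    - [100,[0,0,0],[0,0,0]]
    - [100,[0,0,0],[0,0,0]]
    - [100,[0,0,0],[0,0,0]]

```text
time: 31.48
ee_pos: [0.4918, -0.2362, 0.098]
eef_rot: [1.0, -0.002, 0.0, 0.0]
ft_force: [-0.2, -0.3, 0.2]
width: 0.0855
```

>>> arm_command:
  commands:
    - [100,[0,0,-0.01],[0,0,0]]
    - [100,[0,0,-0.025],[0,0,0]]
    - [100,[0,0,-0.045],[0,0,0]]
    - [100,[0,0,-0.065],[0,0,0]]
    - [100,[0,0,-0.085],[0,0,0]]
    - [100,[0,0,-0.105],[0,0,0]]
    - [100,[0,0,-0.125],[0,0,0]]
    - [100,[0,0,-0.145],[0,0,0]]
    - [100,[0,0,-0.16],[0,0,0]]
    - [100,[0,0,-0.16],[0,0,0]]

```text
time: 32.32
ee_pos: [0.493, -0.2365, 0.2622]
eef_rot: [1.0, -0.002, 0.003, 0.001]
ft_force: [-0.2, -0.3, 0.6]
width: 0.0869
```

>>> arm_command:
  commands:
    - [100,[0.01,-0.025,0],[0,0,0]]
    - [100,[0.022,-0.055,0],[0,0,0]]
    - [100,[0.034,-0.085,0],[0,0,0]]
    - [100,[0.046,-0.115,0],[0,0,0]]
    - [100,[0.058,-0.145,0],[0,0,0]]
    - [100,[0.07,-0.175,0],[0,0,0]]
    - [100,[0.082,-0.205,0],[0,0,0]]
    - [100,[0.094,-0.235,0],[0,0,0]]
    - [100,[0.104,-0.26,0],[0,0,0]]
    - [100,[0.112,-0.28,0],[0,0,0]]

```text
time: 33.15
ee_pos: [0.6048, 0.0462, 0.2577]
eef_rot: [1.0, -0.001, -0.0, -0.0]
ft_force: [0.1, 0.1, 0.1]
width: 0.0869
```

>>> arm_command:
  commands:
    - [100,[0.01,-0.025,0],[0,0,0]]
    - [100,[0.022,-0.055,0],[0,0,0]]
    - [100,[0.032,-0.08,0],[0,0,0]]
    - [100,[0.0385,-0.095,0],[0,0,0]]
    - [100,[0.0385,-0.095,0],[0,0,0]]
    - [100,[0.0385,-0.095,0.02],[0,0,0]]
    - [100,[0.0385,-0.095,0.04],[0,0,0]]
    - [100,[0.0385,-0.095,0.06],[0,0,0]]
    - [100,[0.0385,-0.095,0.07],[0,0,0]]
    - [100,[0.0385,-0.095,0.07],[0,0,0]]

```text
time: 33.98
ee_pos: [0.6423, 0.1371, 0.1853]
eef_rot: [1.0, -0.002, -0.002, 0.001]
ft_force: [0.1, 0.0, -0.1]
width: 0.0871
```

```bash
python3 - <<'E'
from h import *
s=cam('scene');save(s,'s6.png',130,400,100,340,2.5);t=cam('top')
print(well(t,(173,248)));print(read_state()['ee_pos'])
E
```

```text
(array([0.46937356, 0.20590475]), np.float64(0.0645955187245096))
[0.64358112 0.1379288  0.18852896]
```

View pics/s6.png

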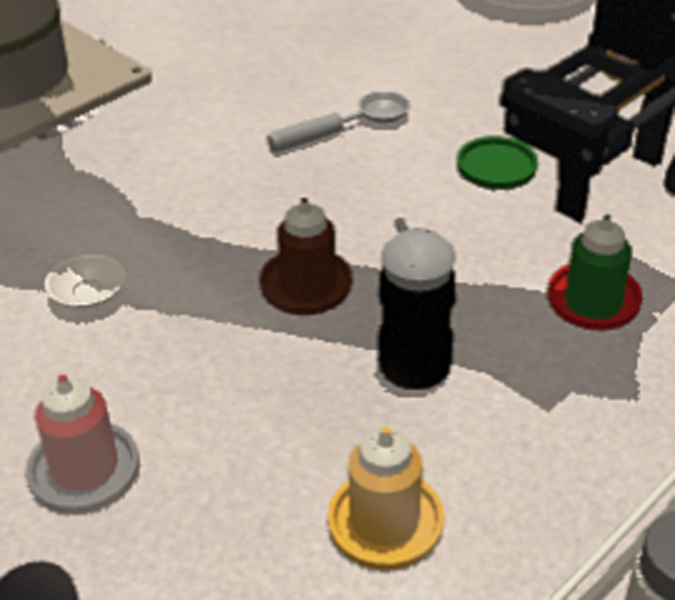

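Red stands in the spare. The last green-well fit was spoiled by the arm in view (radius 65 mm), so I'm rejecting it and keeping the first value (0.469, 0.234). Now green.

>>> arm_command:
  commands:
    - [100,[0,-0.001,0.015],[0,0,0]]
    - [100,[0,-0.001,0.03],[0,0,0]]
    - [100,[0,-0.001,0.045],[0,0,0]]
    - [100,[0,-0.001,0.06],[0,0,0]]
    - [100,[0,-0.001,0.072],[0,0,0]]
    - [100,[0,-0.001,0.082],[0,0,0]]
    - [100,[0,-0.001,0.09],[0,0,0]]
    - [100,[0,-0.001,0.09],[0,0,0]]
    - [100,[0,-0.001,0.09],[0,0,0]]
    - [100,[0,-0.001,0.09],[0,0,0]]

```text
time: 34.92
ee_pos: [0.6439, 0.1395, 0.0987]
eef_rot: [1.0, -0.002, 0.001, -0.0]
ft_force: [-0.2, 0.3, 0.3]
width: 0.0869
```

>>> arm_command:
  commands:
    - [80,[0,0,0],[0,0,0]]
    - [70,[0,0,0],[0,0,0]]
    - [60,[0,0,0],[0,0,0]]
    - [50,[0,0,0],[0,0,0]]
    - [40,[0,0,0],[0,0,0]]
    - [30,[0,0,0],[0,0,0]]
    - [30,[0,0,0],[0,0,0]]
    - [30,[0,0,0],[0,0,0]]
    - [30,[0,0,0],[0,0,0]]
    - [30,[0,0,0],[0,0,0]]
  squeeze: 20

```text
time: 35.75
ee_pos: [0.6435, 0.1393, 0.098]
eef_rot: [1.0, -0.002, 0.0, 0.0]
ft_force: [0.5, -0.4, 0.7]
width: 0.0453
```

>>> arm_command:
  commands:
    - [30,[0,0,-0.01],[0,0,0]]
    - [30,[0,0,-0.025],[0,0,0]]
    - [30,[0,0,-0.045],[0,0,0]]
    - [30,[0,0,-0.065],[0,0,0]]
    - [30,[0,0,-0.085],[0,0,0]]
    - [30,[0,0,-0.105],[0,0,0]]
    - [30,[0,0,-0.125],[0,0,0]]
    - [30,[0,0,-0.14],[0,0,0]]
    - [30,[0,0,-0.15],[0,0,0]]
    - [30,[0,0,-0.15],[0,0,0]]

```text
time: 36.58
ee_pos: [0.6443, 0.1398, 0.2516]
eef_rot: [1.0, -0.002, 0.002, -0.0]
ft_force: [-0.3, 0.5, -0.8]
width: 0.0451
```

>>> arm_command:
  commands:
    - [30,[-0.01,-0.0055,0],[0,0,0]]
    - [30,[-0.033,-0.018,0],[0,0,0]]
    - [30,[-0.062,-0.034,0],[0,0,0]]
    - [30,[-0.092,-0.05,0],[0,0,0]]
    - [30,[-0.122,-0.067,0],[0,0,0]]
    - [30,[-0.147,-0.08,0],[0,0,0]]
    - [30,[-0.167,-0.091,0],[0,0,0]]
    - [30,[-0.1745,-0.095,0],[0,0,0]]
    - [30,[-0.1745,-0.095,0],[0,0,0]]
    - [30,[-0.1745,-0.095,0],[0,0,0]]

```text
time: 37.42
ee_pos: [0.4698, 0.2343, 0.2478]
eef_rot: [1.0, -0.002, 0.0, 0.0]
ft_force: [-0.1, -0.8, -0.1]
width: 0.0452
```

>>> arm_command:
  commands:
    - [30,[0,0,0.015],[0,0,0]]
    - [30,[0,0,0.035],[0,0,0]]
    - [30,[0,0,0.06],[0,0,0]]
    - [30,[0,0,0.085],[0,0,0]]
    - [30,[0,0,0.105],[0,0,0]]
    - [30,[0,0,0.12],[0,0,0]]
    - [30,[0,0,0.13],[0,0,0]]
    - [30,[0,0,0.14],[0,0,0]]
    - [30,[0,0,0.14],[0,0,0]]
    - [30,[0,0,0.14],[0,0,0]]

```text
time: 38.25
ee_pos: [0.4697, 0.2347, 0.1079]
eef_rot: [1.0, -0.002, -0.0, 0.0]
ft_force: [0.2, 0.2, -0.7]
width: 0.0451
```

>>> arm_command:
  commands:
    - [30,[0,0,0.003],[0,0,0]]
    - [30,[0,0,0.005],[0,0,0]]
    - [30,[0,0,0.007],[0,0,0]]
    - [30,[0,0,0.008],[0,0,0]]
    - [30,[0,0,0.009],[0,0,0]]
    - [30,[0,0,0.0098],[0,0,0]]
    - [30,[0,0,0.0098],[0,0,0]]
    - [30,[0,0,0.0098],[0,0,0]]
    - [30,[0,0,0.0098],[0,0,0]]
    - [30,[0,0,0.0098],[0,0,0]]

```text
time: 39.08
ee_pos: [0.4693, 0.2349, 0.0982]
eef_rot: [1.0, -0.002, 0.0, 0.0]
ft_force: [-0.3, -0.7, -0.7]
width: 0.0452
```

>>> arm_command:
  commands:
    - [55,[0,0,0],[0,0,0]]
    - [60,[0,0,0],[0,0,0]]
    - [65,[0,0,0],[0,0,0]]
    - [70,[0,0,0],[0,0,0]]
    - [80,[0,0,0],[0,0,0]]
    - [90,[0,0,0],[0,0,0]]
    - [100,[0,0,0],[0,0,0]]
    - [100,[0,0,0],[0,0,0]]
    - [100,[0,0,0],[0,0,0]]
    - [100,[0,0,0],[0,0,0]]

```text
time: 39.92
ee_pos: [0.4693, 0.2349, 0.0981]
eef_rot: [1.0, -0.002, -0.0, 0.0]
ft_force: [-0.2, -0.0, 0.2]
width: 0.0858
```

>>> arm_command:
  commands:
    - [100,[0,0,-0.01],[0,0,0]]
    - [100,[0,0,-0.025],[0,0,0]]
    - [100,[0,0,-0.045],[0,0,0]]
    - [100,[0,0,-0.065],[0,0,0]]
    - [100,[0,0,-0.085],[0,0,0]]
    - [100,[0,0,-0.105],[0,0,0]]
    - [100,[0,0,-0.125],[0,0,0]]
    - [100,[0,0,-0.145],[0,0,0]]
    - [100,[0,0,-0.16],[0,0,0]]
    - [100,[0,0,-0.16],[0,0,0]]

```text
time: 40.75
ee_pos: [0.4702, 0.2358, 0.2621]
eef_rot: [1.0, -0.001, 0.003, -0.001]
ft_force: [0.2, -0.3, -0.1]
width: 0.0871
```

>>> arm_command:
  commands:
    - [100,[0,0.02,0],[0,0,0]]
    - [100,[0.002,0.045,0],[0,0,0]]
    - [100,[0.003,0.07,0],[0,0,0]]
    - [100,[0.004,0.1,0],[0,0,0]]
    - [100,[0.005,0.13,0],[0,0,0]]
    - [100,[0.007,0.16,0],[0,0,0]]
    - [100,[0.008,0.19,0],[0,0,0]]
    - [100,[0.01,0.215,0],[0,0,0]]
    - [100,[0.011,0.235,0],[0,0,0]]
    - [100,[0.0115,0.235,0],[0,0,0]]

```text
time: 41.58
ee_pos: [0.4797, -0.0046, 0.2578]
eef_rot: [1.0, -0.004, -0.0, 0.001]
ft_force: [0.1, -0.3, 0.5]
width: 0.0869
```

>>> arm_command:
  commands:
    - [100,[0,0.02,0],[0,0,0]]
    - [100,[0.002,0.045,0],[0,0,0]]
    - [100,[0.003,0.07,0],[0,0,0]]
    - [100,[0.004,0.1,0],[0,0,0]]
    - [100,[0.005,0.13,0],[0,0,0]]
    - [100,[0.007,0.16,0],[0,0,0]]
    - [100,[0.008,0.19,0],[0,0,0]]
    - [100,[0.01,0.215,0],[0,0,0]]
    - [100,[0.011,0.235,0],[0,0,0]]
    - [100,[0.0115,0.235,0],[0,0,0]]

```text
time: 42.42
ee_pos: [0.4899, -0.2392, 0.2576]
eef_rot: [1.0, -0.004, -0.0, 0.0]
ft_force: [0.5, -1.1, -0.4]
width: 0.0873
```

```bash
python3 - <<'E'
from h import *
s=cam('scene');save(s,'s7.png',130,400,100,340,2.5);t=cam('top')
print(well(t,(217,168)));print(read_state()['ee_pos'])
E
```

```text
(array([0.6405327, 0.1431624]), np.float64(0.03854512373149319))
[ 0.49073955 -0.23494405  0.25774284]
```

View pics/s7.png

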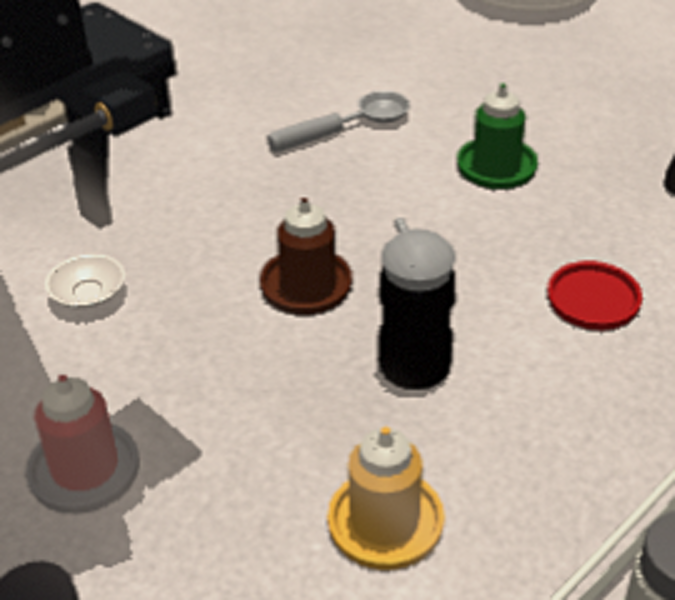

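Green is home and the red holder is empty. Last is red: descend 0.16.

>>> arm_command:
  commands:
    - [100,[0.001,0,0.02],[0,0,0]]
    - [100,[0.001,0,0.045],[0,0,0]]
    - [100,[0.001,0,0.07],[0,0,0]]
    - [100,[0.001,0,0.095],[0,0,0]]
    - [100,[0.001,0,0.12],[0,0,0]]
    - [100,[0.001,0,0.138],[0,0,0]]
    - [100,[0.001,0,0.151],[0,0,0]]
    - [100,[0.001,0,0.16],[0,0,0]]
    - [100,[0.001,0,0.16],[0,0,0]]
    - [100,[0.001,0,0.16],[0,0,0]]

```text
time: 43.35
ee_pos: [0.4921, -0.2343, 0.0984]
eef_rot: [1.0, -0.001, 0.0, -0.0]
ft_force: [-0.2, -0.6, 0.1]
width: 0.087
```

>>> arm_command:
  commands:
    - [80,[0,0,0],[0,0,0]]
    - [70,[0,0,0],[0,0,0]]
    - [60,[0,0,0],[0,0,0]]
    - [50,[0,0,0],[0,0,0]]
    - [40,[0,0,0],[0,0,0]]
    - [30,[0,0,0],[0,0,0]]
    - [30,[0,0,0],[0,0,0]]
    - [30,[0,0,0],[0,0,0]]
    - [30,[0,0,0],[0,0,0]]
    - [30,[0,0,0],[0,0,0]]
  squeeze: 20

```text
time: 44.18
ee_pos: [0.4918, -0.2353, 0.0982]
eef_rot: [1.0, -0.002, 0.0, 0.0]
ft_force: [-1.0, -0.4, 0.5]
width: 0.0451
```

>>> arm_command:
  commands:
    - [30,[0,0,-0.01],[0,0,0]]
    - [30,[0,0,-0.025],[0,0,0]]
    - [30,[0,0,-0.045],[0,0,0]]
    - [30,[0,0,-0.065],[0,0,0]]
    - [30,[0,0,-0.085],[0,0,0]]
    - [30,[0,0,-0.11],[0,0,0]]
    - [30,[0,0,-0.135],[0,0,0]]
    - [30,[0,0,-0.16],[0,0,0]]
    - [30,[0,0,-0.17],[0,0,0]]
    - [30,[0,0,-0.17],[0,0,0]]

```text
time: 45.02
ee_pos: [0.4927, -0.2354, 0.2709]
eef_rot: [1.0, -0.002, 0.002, 0.001]
ft_force: [0.6, -0.7, -1.9]
width: 0.0452
```

>>> arm_command:
  commands:
    - [30,[0.004,-0.01,0],[0,0,0]]
    - [30,[0.01,-0.026,0],[0,0,0]]
    - [30,[0.018,-0.046,0],[0,0,0]]
    - [30,[0.028,-0.071,0],[0,0,0]]
    - [30,[0.038,-0.097,0],[0,0,0]]
    - [30,[0.048,-0.123,0],[0,0,0]]
    - [30,[0.058,-0.148,0],[0,0,0]]
    - [30,[0.066,-0.169,0],[0,0,0]]
    - [30,[0.072,-0.183,0],[0,0,0]]
    - [30,[0.074,-0.189,0],[0,0,0]]

```text
time: 45.85
ee_pos: [0.5662, -0.0425, 0.266]
eef_rot: [1.0, 0.001, -0.001, -0.001]
ft_force: [-0.1, -0.2, -1.2]
width: 0.045
```

>>> arm_command:
  commands:
    - [30,[0.004,-0.01,0],[0,0,0]]
    - [30,[0.01,-0.026,0],[0,0,0]]
    - [30,[0.018,-0.046,0],[0,0,0]]
    - [30,[0.028,-0.071,0],[0,0,0]]
    - [30,[0.038,-0.097,0],[0,0,0]]
    - [30,[0.048,-0.123,0],[0,0,0]]
    - [30,[0.058,-0.148,0],[0,0,0]]
    - [30,[0.066,-0.169,0],[0,0,0]]
    - [30,[0.074,-0.189,0],[0,0,0]]
    - [30,[0.074,-0.189,0],[0,0,0]]

```text
time: 46.68
ee_pos: [0.6407, 0.147, 0.2667]
eef_rot: [1.0, 0.001, -0.001, -0.001]
ft_force: [-0.5, 1.8, -1.4]
width: 0.045
```

>>> arm_command:
  commands:
    - [30,[0,0,0.01],[0,0,0]]
    - [30,[0,0,0.03],[0,0,0]]
    - [30,[0,0,0.055],[0,0,0]]
    - [30,[0,0,0.08],[0,0,0]]
    - [30,[0,0,0.105],[0,0,0]]
    - [30,[0,0,0.125],[0,0,0]]
    - [30,[0,0,0.14],[0,0,0]]
    - [30,[0,0,0.155],[0,0,0]]
    - [30,[0,0,0.155],[0,0,0]]
    - [30,[0,0,0.155],[0,0,0]]

```text
time: 47.52
ee_pos: [0.6403, 0.1406, 0.1119]
eef_rot: [1.0, -0.002, -0.001, 0.001]
ft_force: [0.4, 0.0, -1.2]
width: 0.0454
```

>>> arm_command:
  commands:
    - [30,[0,-0.001,0.004],[0,0,0]]
    - [30,[0,-0.001,0.007],[0,0,0]]
    - [30,[0,-0.001,0.0095],[0,0,0]]
    - [30,[0,-0.001,0.0115],[0,0,0]]
    - [30,[0,-0.001,0.0125],[0,0,0]]
    - [30,[0,-0.001,0.0135],[0,0,0]]
    - [30,[0,-0.001,0.0135],[0,0,0]]
    - [30,[0,-0.001,0.0135],[0,0,0]]
    - [30,[0,-0.001,0.0135],[0,0,0]]
    - [30,[0,-0.001,0.0135],[0,0,0]]

```text
time: 48.35
ee_pos: [0.6411, 0.1434, 0.0998]
eef_rot: [1.0, -0.002, 0.0, 0.0]
ft_force: [0.6, -0.0, -0.7]
width: 0.0452
```

>>> arm_command:
  commands:
    - [55,[0,0,0],[0,0,0]]
    - [60,[0,0,0],[0,0,0]]
    - [65,[0,0,0],[0,0,0]]
    - [70,[0,0,0],[0,0,0]]
    - [80,[0,0,0],[0,0,0]]
    - [90,[0,0,0],[0,0,0]]
    - [100,[0,0,0],[0,0,0]]
    - [100,[0,0,0],[0,0,0]]
    - [100,[0,0,0],[0,0,0]]
    - [100,[0,0,0],[0,0,0]]

```text
time: 49.18
ee_pos: [0.641, 0.1434, 0.0996]
eef_rot: [1.0, -0.002, 0.0, 0.0]
ft_force: [-0.6, 1.0, -0.7]
width: 0.0856
```

>>> arm_command:
  commands:
    - [100,[0,0,-0.01],[0,0,0]]
    - [100,[0,0,-0.025],[0,0,0]]
    - [100,[0,0,-0.045],[0,0,0]]
    - [100,[0,0,-0.07],[0,0,0]]
    - [100,[0,0,-0.095],[0,0,0]]
    - [100,[0,0,-0.12],[0,0,0]]
    - [100,[0,0,-0.145],[0,0,0]]
    - [100,[0,0,-0.17],[0,0,0]]
    - [100,[0,0,-0.19],[0,0,0]]
    - [100,[0,0,-0.19],[0,0,0]]

```text
time: 50.02
ee_pos: [0.6422, 0.1442, 0.2967]
eef_rot: [1.0, -0.002, 0.004, -0.001]
ft_force: [0.9, 0.1, 0.9]
width: 0.0873
```

>>> arm_command:
  commands:
    - [100,[-0.015,0.025,0],[0,0,0]]
    - [100,[-0.03,0.05,0],[0,0,0]]
    - [100,[-0.05,0.08,0],[0,0,0]]
    - [100,[-0.07,0.11,0],[0,0,0]]
    - [100,[-0.09,0.14,0],[0,0,0]]
    - [100,[-0.11,0.17,0],[0,0,0]]
    - [100,[-0.13,0.2,0],[0,0,0]]
    - [100,[-0.15,0.23,0],[0,0,0]]
    - [100,[-0.165,0.255,0],[0,0,0]]
    - [100,[-0.18,0.27,0],[0,0,0]]

```text
time: 50.85
ee_pos: [0.4587, -0.1288, 0.2907]
eef_rot: [1.0, -0.003, 0.001, 0.001]
ft_force: [-0.8, -0.1, -0.8]
width: 0.0872
```

>>> arm_command:
  commands:
    - [100,[0,0.025,0],[0,0,0]]
    - [100,[0,0.05,0],[0,0,0]]
    - [100,[0,0.08,0],[0,0,0]]
    - [100,[0,0.11,0],[0,0,0]]
    - [100,[0,0.14,0],[0,0,0]]
    - [100,[0,0.17,0],[0,0,0]]
    - [100,[0,0.2,0],[0,0,0]]
    - [100,[0,0.23,0],[0,0,0]]
    - [100,[0,0.255,0],[0,0,0]]
    - [100,[0,0.27,0],[0,0,0]]

```text
time: 51.68
ee_pos: [0.4583, -0.399, 0.2905]
eef_rot: [1.0, -0.003, 0.0, 0.001]
ft_force: [0.2, 0.1, -0.2]
width: 0.087
```

```bash
python3 - <<'E'
from h import *
s=cam('scene');save(s,'s8.png',130,400,100,340,2.5);t=cam('top');save(t,'t8.png',140,430,120,290,2.7)
print(read_state()['ee_pos'])
E
```

```text
[ 0.45811313 -0.39878071  0.29011998]
```

View pics/s8.png

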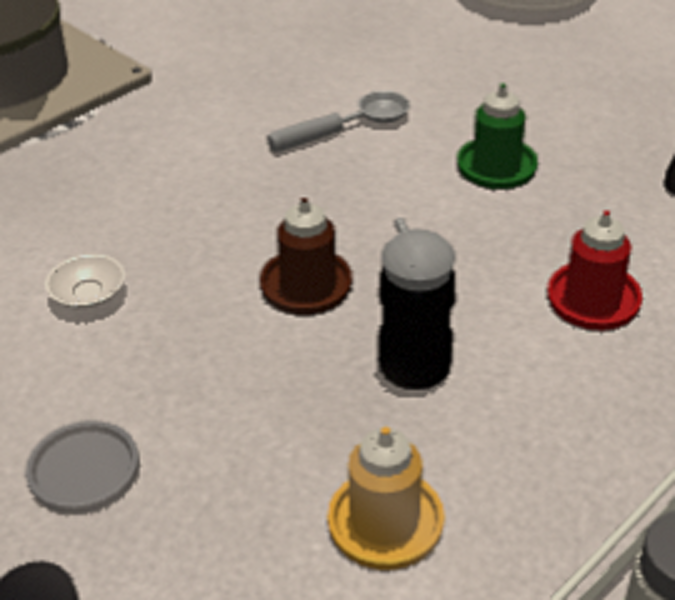

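View pics/t8.png

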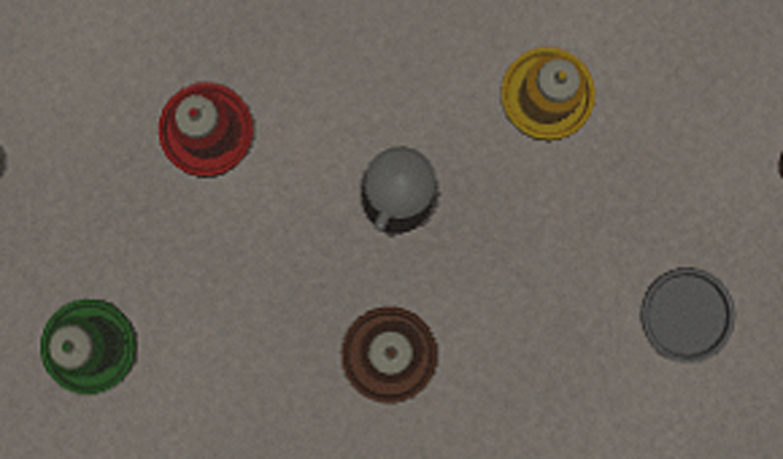

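All four bottles stand upright in their own holders, the grey one is empty, and the soy pourer (top crop 400,185) hasn't moved.

```bash
python3 - <<'E'
from h import *
t=cam('top');s=cam('scene')
f=lambda x,y,ox,oy,k:(ox+(x+.5)/k-.5,oy+(y+.5)/k-.5)
T=dict(red=((193,114),(606,213)),green=((68,346),(503,87)),yellow=((560,77),(386,431)),brown=((391,352),(305,201)))
for n,(a,b) in T.items():
    P,e=tri(t,f(*a,140,120,2.7),s,f(*b,130,100,2.5));print(n,P.round(4),e.round(4))
print(close_job())
E
```

```text
red [0.6391 0.1437 0.0853] 0.001
green [0.4698 0.233  0.0854] 0.0012
yellow [ 0.6669 -0.1259  0.0842] 0.0
brown [ 0.4657 -0.0009  0.0853] 0.0004
the job is handed in; nothing more can be done
None
```

The job is done and handed in: every bottle stands upright in the holder of its own colour, and the grey holder is empty again. It took six moves and about 52 s of the 144 s allowed:

1. Brown went to the grey holder, yellow to yellow, then brown to brown.
2. Red went to the grey holder, green to green, then red to red.

- **Placement:** in the last check, each nozzle tip lay within about 3 mm of its holder's centre. Tip heights read 84–85 mm against 87 mm expected for a bottle on the holder floor. They read 85–86 mm before any move, so this is within the calibration error.
- **Soy pourer:** it is at the same place in the last pictures as in the first.
- **Forces:** the readings after each move never exceeded about 3 N.
- **Failed check:** one later re-measurement of the green holder was spoiled by the arm in view (radius 65 mm instead of 38 mm). I rejected it and used the first measurement.

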